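# Clear the failed board out of the sprung test nest

## Task

The board in the tester has failed. Press it down on its sprung plate, on the bare strip behind the terminal block, until its front edge meets the slot under the two keepers, slide it out through the slot along the exit deck (do not lift it out), and push it off the end so that it drops into the open tub below. Work gently and by feel, since the slot's height is set anew for every batch and neither board nor tester may be forced, and leave the tub and the other things where they are.

Things in the scene. Friction and masses are not known exactly. Their poses are not given: they have to be found in the camera images.
- tester: grey board tester, 148 x 150 x 66 mm, fixed. Origin: underside, on its centreline; x points the way boards leave, z up. On top a nest: the board waits on a black sprung plate between side rails (tops at 97 mm; lips 3.5 mm over its margins, 1.5 mm above it) with two stops behind. Exit deck in front, 100 mm wide, x = 7 to 85 mm, overhanging the tub. Nest and deck are slippery (friction 0.25)
- board: green circuit board, 70 (its x, front edge at +35) x 84 x 3 mm, about 0.11 kg. Origin: centre of underside; waiting, 88 mm above the bench, 30 mm behind the tester's origin, axes as the tester's. Grey terminal block, 50 mm wide, 13 mm high, at x = -9 to +1; bare behind it (x = -35 to -9); parts up to 19 mm high in front; outer 15 mm of both sides bare
- strip (a point): centre of the bare strip behind the terminal block, on the board's upper face, 13 mm behind the block; the place for the closed fingertips, which can push on the block. Pressed here the sprung plate starts to give at 3 N, takes 0.9 N more per mm and stops hard 15 mm down; at the right height it takes about 5 to 14 N. Board and tester stand 25 N at most
- slot (a point): middle of the slot's floor (the deck) at its entry, at the mean height of 80 mm; 5 mm ahead of the waiting board. Steel keepers stand here on both sides, x = 10 to 22 mm, teeth 62 mm apart. Under the teeth the slot is 4.7 mm high. Deck and keepers are set together at an unmeasured height, 75.5 to 84.5 mm: the board must sink 1.8 to 12.5 mm; too high it strikes the teeth, too low the deck's edge
- deck_end (a point): middle of the far end of the exit deck, at its mean height of 80 mm, 85 mm ahead of the tester's origin; beyond it the board drops
- tub: empty clear plastic tub, 119 (x) x 174 (y) x 46 mm high, 5 mm walls, 2 mm floor, loose on the bench under the end of the exit deck, axes about as the tester's. Origin: centre of its underside
- reel: reel of solder lying flat, 62 mm across, 32 mm high; leave alone. Origin: centre of its underside
- choke: wound ring choke, 50 mm across, 20 mm high; leave alone. Origin: centre of its underside
- pliers: red-handled pliers lying flat, 60 x 164 x 12 mm; leave alone. Origin: centre of the underside
Things that resemble listed ones, but are neither listed nor needed, are in the scene too. There is more than one size of the board; the job needs the largest.

How it is judged:
By the outcome, as a careful person would: the job done as asked, in the order asked, and still so for the second after the job is handed in, with the robot touching nothing.
It also fails if it takes over 64 s, if anything falls off the work surface, if the arm or the gripper's body presses on something with over 40 N, if the wrist force passes 120 N, or if a joint passes its speed limit or range.

## Robot

A 7-joint arm with a two-finger parallel gripper is mounted at the origin on the work surface; the furniture and walls round the work are solid. World frame = base frame: x ahead of the robot, y to its left, z up, the work surface at z = 0. Lengths are in m, angles in degrees, forces in N, time in s.
With the tool pointing down it reaches from about 0.425 to 0.875 m from the base axis. Payload 9.9 kg.
Tool frame: the origin (TCP) lies where the fingers leave the gripper's body, on its centre line; the fingertips stand 73 mm ahead of it and the grasp point (between the pads) lies 54 mm ahead of it; z points along the fingers, y is the line along which they close (so a half turn about z gives the same grasp; the last joint's range is limited). The gripper opens to 85 mm and grips with 20 to 120 N. Pads are 22 mm wide; open, the fingers measure 114 mm over their backs; the gripper's body (76 mm by 85 mm) begins 54 mm behind the grasp point. The pads swing forward as they close: fully open they stand 13 mm farther back than shut.
Start: joints at [-71.666, 32.985, 1.427, 82.34, -0.859, 64.687, -3.237], TCP at [0.265, 0.621, 0.304] pointing down, gripper open.
Joint ranges: [-157.87, 157.87], [-19.46, 123.44], [-87.15, 90], [11.01, 140.99], [-62.26, 242.26], [9.8, 113.94], [-161.44, 161.44]. Speed limits (degrees/s): [127.2, 127.2, 172.46, 172.46, 180, 180, 180].

## Interface

Orientations are given as [roll, pitch, yaw] about the fixed x, y, z axes, in that order (R = Rz(yaw) Ry(pitch) Rx(roll)).
In Python, from workcell import bot, imaging, nets gives the robot as it stands.
- The arm moves only by the shell command python3 -m pendant 'ROWS' [OPENING]. ROWS is a JSON object of lists of equal length, an entry for each row: "delta_pos": the shift along the tool's x, y, z in mm, a list of three; "roll": the turn about the tool's z in rad. A call has 1 to 20 rows; each row shifts and turns the commanded pose from where the row before left it, along the tool's axes as they then stand; what a row does not reach is not made up. A row lasts 1/8 s, in which the tool goes at most 62.5 mm and 10.7 degrees, less where a joint would pass 70% of its speed; a pose out of reach is approached as far as the arm can. A call with a gripper value outside its range is refused whole. OPENING is the finger opening in mm, from 0 to 85.4, set as the call begins (- or left out, the last holds). The fingers move at their own pace and stop on an object; the grip force is fixed at half the most. Time passes only in rows, so rows that do not move let the fingers close. It gives the time, the measured TCP pose, the force, the opening and the grip force at its end, in the units of the state.
- bot.get_state(): the state, without advancing time (a new reading comes with each control period).
- imaging.get_image(name): name is "side" or "top" or "wrist"; returns the picture (480x640x3 uint8, red, green, blue); there is no depth.
- imaging.camera_model(name): a dict with "fovy" (degrees; the focal length in pixels is half the picture's height over the tangent of half this angle, whatever the lens; pixels are square), "cx", "cy" (the principal point, pixels), "rvec" (rotation vector, rad) and "tvec" (3), from world to camera coordinates, as OpenCV has them. Camera axes: x right, y down, z forward; pixel columns grow to the right and rows downward; lengths in m; the calibration is good to about 2 mm. A picture is of the moment at which its call begins: read the wrist's pose just before it. camera_model takes no time and is no camera call; for the wrist camera it gives the pose at the moment of the call.
- bot.job_done(): hands the job in; it is judged then, once.
Trained networks look in the newest picture that a camera, given by its name, has taken for a name from the list of things; names that differ only in an ending like _2 or _b are one class to them, and where a whole thing is asked for, a point or a joint stands for the part that bears it (a point fixed in the world has none). Each returns a list of dicts, best first, with "score" (0 to 1); they miss things now and then, are a little off and sometimes report something else, mostly with a low value. They report only what shows in the picture. A call takes as long as a camera call. They do not tell look-alikes from the thing itself.
- nets.find_in(camera, thing): "position" ([row, column] in pixels, amid what is visible of it).
- nets.spot_point(camera, thing): "position" ([row, column] in pixels: a listed point, or the origin of a listed thing).
The state is a dict: "time_s": time; "joint_positions": joint angles; "joint_vel": joint speeds; "effort": joint torques, N m; "ee_pos": TCP position; "tcp_rot": TCP orientation; "ft_force": force on the tool from outside, world axes, zero at the start; "ft_torque": the same for the moment, N m; "finger_gap": finger opening in m; "grip_force": force on a finger pad.
Only numpy, scipy, OpenCV 4.12 (cv2) and the standard library are available. Lean on these libraries where they do the work, as an engineer would, in place of code of your own. Each camera call takes 0.05 s, during which the arm holds its last target. There are 200 camera calls.

## Working session

There is one attempt and no reset: what is moved stays moved. The work goes in short steps, Python scripts to look and compute and a shell command to move; the robot and the scene stay as the last step left them, time stands still between calls to the robot, and variables do not carry over. Pictures are saved under pics/ and viewed, at most 10 in all, crops included, and the job is handed in when it is done.

```bash
mkdir -p pics; ls; cat > h.py <<'E'
import numpy as np, cv2
from workcell import bot, imaging, nets
def cam(n):
    m=imaging.camera_model(n); R=cv2.Rodrigues(np.array(m["rvec"],float))[0]; t=np.array(m["tvec"],float).ravel()
    f=240/np.tan(np.radians(m["fovy"])/2); return R,t,f,m["cx"],m["cy"]
def ray(n,rc,c=None):
    R,t,f,cx,cy=c or cam(n); d=R.T@np.array([(rc[1]-cx)/f,(rc[0]-cy)/f,1]); return -R.T@t,d/np.linalg.norm(d)
def atz(n,rc,z,c=None):
    o,d=ray(n,rc,c); return o+d*(z-o[2])/d[2]
def tri(rs):
    A=sum(np.eye(3)-np.outer(d,d) for o,d in rs); b=sum((np.eye(3)-np.outer(d,d))@o for o,d in rs); return np.linalg.solve(A,b)
def proj(n,p,c=None):
    R,t,f,cx,cy=c or cam(n); q=R@np.array(p)+t; return np.array([cy+f*q[1]/q[2],cx+f*q[0]/q[2]])
def snap(n,fn):
    im=imaging.get_image(n); cv2.imwrite("pics/"+fn,im[:,:,::-1]); return im
E
python3 - <<'E'
from h import *
np.set_printoptions(precision=3,suppress=True)
for n in("top","side"):
    snap(n,n+"0.png"); print(n,ray(n,(240,320)))
    for th in("tester","board","tub","reel","choke","pliers"):
        print(th,[(np.round(a["position"]).tolist(),round(a["score"],2)) for a in nets.spot_point(n,th)[:4]])
    for th in("strip","slot","deck_end"):
        print(th,[(np.round(a["position"],1).tolist(),round(a["score"],2)) for a in nets.spot_point(n,th)[:4]])
E
```

```text
pics
top (array([ 0.347, -0.084,  0.955]), array([ 0.2  , -0.016, -0.98 ]))
tester [([263.0, 229.0], 0.67)]
board [([344.0, 184.0], 0.68), ([248.0, 201.0], 0.59), ([167.0, 295.0], 0.43)]
tub [([237.0, 373.0], 0.21)]
reel [([236.0, 371.0], 0.63)]
choke [([324.0, 415.0], 0.69)]
pliers [([261.0, 462.0], 0.67)]
strip [([247.6, 191.2], 0.91), ([334.2, 191.9], 0.63), ([164.1, 296.0], 0.62)]
slot [([256.1, 222.6], 0.64)]
deck_end [([261.4, 270.0], 0.74)]
side (array([0.454, 0.733, 0.804]), array([ 0.056, -0.744, -0.666]))
tester [([317.0, 329.0], 0.78)]
board [([345.0, 394.0], 0.72), ([304.0, 320.0], 0.66), ([273.0, 247.0], 0.41)]
tub []
reel [([229.0, 313.0], 0.9), ([301.0, 322.0], 0.29)]
choke [([220.0, 375.0], 0.59)]
pliers [([195.0, 331.0], 0.66)]
strip [([309.3, 313.5], 0.7), ([261.2, 330.1], 0.46)]
slot [([287.5, 323.2], 0.61)]
deck_end [([260.5, 333.0], 0.67)]
```

View pics/top0.png

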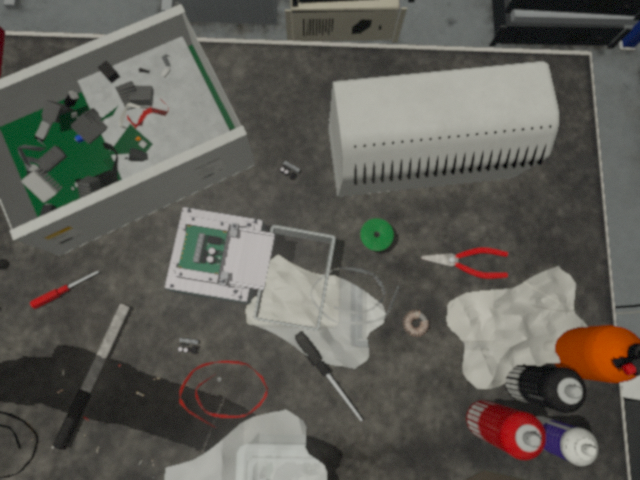

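View pics/side0.png

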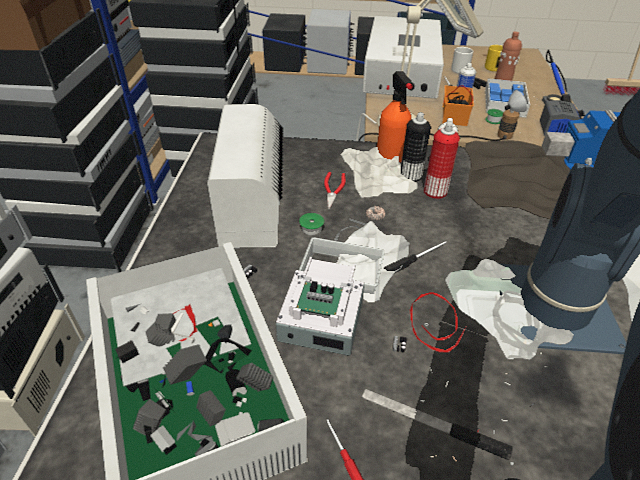

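```bash
python3 - <<'E'
from h import *
np.set_printoptions(precision=4,suppress=True)
s=bot.get_state(); print(s["time_s"],s["ee_pos"],s["tcp_rot"],s["ft_force"])
P={"strip":((247.6,191.2),(309.3,313.5)),"slot":((256.1,222.6),(287.5,323.2)),"deck_end":((261.4,270.),(260.5,333.)),"board":((248,201),(304,320)),"tester":((263,229),(317,329))}
for k,(a,b) in P.items(): print(k,tri([ray("top",a),ray("side",b)]))
E
```

```text
1.0 [0.2652 0.6207 0.3039] [179.999  -0.001 156.867] [-0.2859 -1.2523 -0.8605]
strip [0.5085 0.1237 0.0784]
slot [0.4943 0.0682 0.0816]
deck_end [ 0.4835 -0.0133  0.0804]
board [0.5027 0.1074 0.0777]
tester [ 0.4879  0.071  -0.0037]
```

The top view shows the tester with its board at about (250,203), and a clear tub under the deck at (275,300). Two small look-alike boards lie on the bench at (345,187) and (168,290). The boards leave toward −y. Next I move over the tester for closer views.

```bash
python3 -m pendant '{"delta_pos":[[-31,-29,0],[-31,-29,0],[-31,-29,0],[-31,-29,0],[-31,-29,0],[-31,-29,0],[-31,-29,0],[-31,-29,0],[-31,-29,0],[-31,-29,0],[-31,-29,0],[-31,-29,0],[-31,-29,0],[-26,-28,0],[0,0,0]],"roll":[0,0,0,0,0,0,0,0,0,0,0,0,0,0,0]}' 0; python3 -m pendant '{"delta_pos":[[0,0,0],[0,0,0],[0,0,0],[0,0,0],[0,0,0],[0,0,0],[0,0,0],[0,0,0],[0,0,0],[0,0,0]],"roll":[0.15,0.15,0.15,0.15,0.15,0.15,0.15,0.15,0.147,0]}' 0
cat > look.py <<'E'
from h import *
import sys,json
np.set_printoptions(precision=4,suppress=True)
c=cam("wrist"); snap("wrist",sys.argv[1]); s=bot.get_state(); print(s["time_s"],s["ee_pos"],s["tcp_rot"],s["joint_positions"]); print("cam",-c[0].T@c[1])
for th,z in(("strip",.091),("slot",.08),("deck_end",.08),("board",.088),("tester",0),("tub",0)):
    for a in nets.spot_point("wrist",th)[:2]: print(th,np.round(a["position"],1),round(a["score"],2),atz("wrist",a["position"],z,c))
E
python3 look.py w1.png
```

```text
time_s: 2.88
ee_pos: [0.5014, 0.0765, 0.3041]
tcp_rot: [-180.0, 0.1, 156.6]
ft_force: [-0.5, 0.4, -0.2]
finger_gap: -0.0003
grip_force: 0.0
time_s: 4.12
ee_pos: [0.5003, 0.0808, 0.3039]
tcp_rot: [-180.0, -0.0, 79.8]
ft_force: [0.3, -0.5, 0.4]
finger_gap: 0.0
grip_force: 0.0
4.175 [0.5004 0.0807 0.3039] [-179.993    -0.0081   79.9448] [-34.1405  20.5397  27.3305 108.0138 -11.478   54.1316 -11.5852]
cam [0.5113 0.1482 0.3744]
strip [284.8 513.3] 0.96 [0.6517 0.0021 0.091 ]
strip [173.3 313.7] 0.79 [0.5021 0.1235 0.091 ]
slot [245.6 322.2] 0.76 [0.498  0.0613 0.08  ]
board [199.4 314.4] 0.7 [0.4989 0.1028 0.088 ]
board [180.8 165.9] 0.63 [0.386 0.138 0.088]
```

View pics/w1.png

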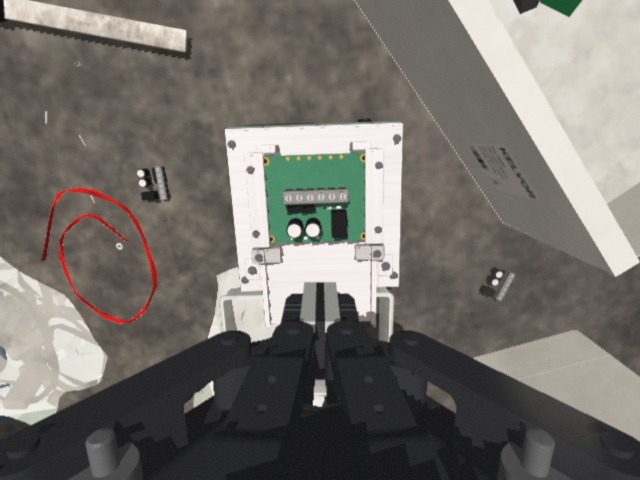

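The wrist view shows the board at rows 153–243, cols 264–367, the terminal block at row 197 and the keepers at (255,267) and (253,370). I take a second, closer view from over the strip and compare the two.

```bash
python3 -m pendant '{"delta_pos":[[14,0,20],[14,0,20],[14,0,20],[0,0,20],[0,0,0]],"roll":[0,0,0,0,0]}' 0; python3 look.py w2.png
```

```text
time_s: 5.1
ee_pos: [0.5075, 0.121, 0.2228]
tcp_rot: [-179.9, 0.1, 79.7]
ft_force: [0.3, -0.3, 0.0]
finger_gap: -0.0003
grip_force: 0.0
5.15 [0.508  0.1208 0.2238] [-179.9463    0.041    79.6863] [-35.0394  27.3851  24.1872 111.8692 -15.7192  43.9952 -12.1515]
cam [0.5187 0.1884 0.2932]
strip [256.1 311.7] 0.89 [0.5017 0.1232 0.091 ]
strip [241.8 146.5] 0.7 [0.4081 0.1489 0.091 ]
board [284.6 316.8] 0.89 [0.5011 0.1035 0.088 ]
board [358.8 536.9] 0.74 [0.633 0.027 0.088]
```

View pics/w2.png

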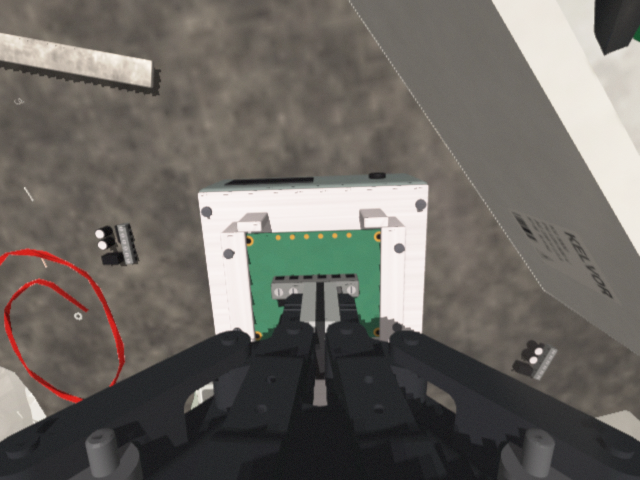

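```bash
python3 - <<'E'
from h import *
np.set_printoptions(precision=4,suppress=True)
c=cam("wrist"); o,d=ray("wrist",(256.1,311.7))
im=cv2.imread("pics/w2.png").astype(int)
b,g,r=im[...,0],im[...,1],im[...,2]
m=((g>r+30)&(g>b+10)); 
def edge(fn):
    pts=fn; P=np.array([atz("wrist",p,.091,c)[:2] for p in pts]); v=cv2.fitLine(P.astype(np.float32),cv2.DIST_HUBER,0,1e-5,1e-6).ravel(); return v
rear=[(np.where(m[200:320,x])[0][0]+200-.5,x) for x in range(256,376,2)]
v=edge(rear); print("rear",v,np.degrees(np.arctan2(v[1],v[0])))
L=[(y,np.where(m[y,200:300])[0][0]+200-.5) for y in range(245,325,2)]
R=[(y,np.where(m[y,340:420])[0][-1]+340+.5) for y in range(245,310,2)]
for n,e in(("L",L),("R",R)):
    v=edge(e); print(n,v,np.degrees(np.arctan2(v[1],v[0])), e[0],e[-1])
# tester top rear edge at z=.066 etc
for p in((191,200),(184,428)): print(atz("wrist",p,.066,c))
E
```

```text
rear [ 0.9896 -0.144   0.5076  0.1376] -8.278955
L [0.1392 0.9903 0.463  0.1113] 81.99956 (245, np.float64(251.5)) (323, np.float64(254.5))
R [0.1339 0.991  0.5414 0.1063] 82.304794 (245, np.float64(379.5)) (309, np.float64(378.5))
[0.439  0.1703 0.066 ]
[0.5823 0.1489 0.066 ]
```

Measurements: exit direction −98°, strip at (0.503, 0.124, 0.091), and the board width checks out. I align and descend to just above the strip.

```bash
python3 -m pendant '{"delta_pos":[[2,-5.5,0],[0,0,0],[0,0,15],[0,0,15],[0,0,12],[0,0,8],[0,0,0],[0,0,0]],"roll":[0,-0.041,0,0,0,0,0,0]}' 0; python3 - <<'E'
from h import *
s=bot.get_state(); print(s["ee_pos"],s["tcp_rot"],s["ft_force"],s["ft_torque"])
snap("wrist","w3.png");snap("side","s3.png")
im=cv2.imread("pics/s3.png")[220:370,240:400]; w=cv2.imread("pics/w3.png")[150:400,180:460]
cv2.imwrite("pics/c3.png",np.hstack([cv2.resize(im,(400,375),interpolation=2),cv2.resize(w,(400,375))]))
E
```

```text
time_s: 6.45
ee_pos: [0.5033, 0.124, 0.1741]
tcp_rot: [180.0, -0.0, 82.0]
ft_force: [0.5, -0.1, 1.2]
finger_gap: -0.0001
grip_force: 0.0
[0.50327331 0.12396934 0.17411693] [ 1.79976552e+02 -7.47946995e-03  8.20248678e+01] [ 0.49338044 -0.13870745  1.24028662] [-0.01930697  0.01559252 -0.02912958]
```

View pics/c3.png

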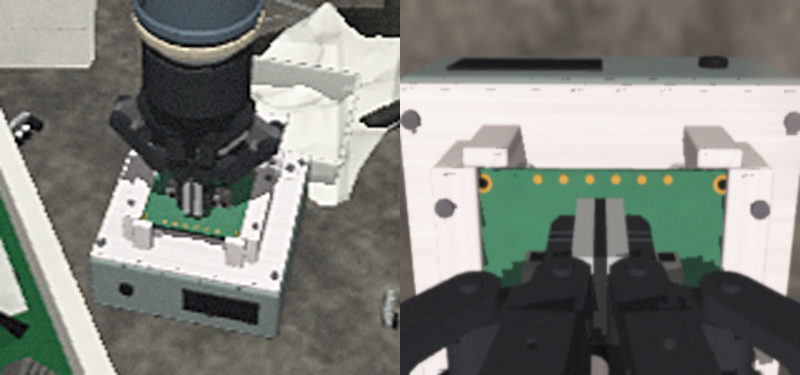

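The fingertips are centred over the bare strip, behind the block and just in front of the rear edge. Next I descend by feel.

```bash
python3 -m pendant '{"delta_pos":[[0,0,4],[0,0,3],[0,0,1],[0,0,0]],"roll":[0,0,0,0]}' 0;python3 -m pendant '{"delta_pos":[[0,0,2],[0,0,0]],"roll":[0,0]}' 0;python3 -m pendant '{"delta_pos":[[0,0,1],[0,0,0]],"roll":[0,0]}' 0
```

```text
time_s: 7.05
ee_pos: [0.503, 0.124, 0.1658]
tcp_rot: [-180.0, 0.0, 82.0]
ft_force: [-0.1, -0.5, -0.0]
finger_gap: -0.0001
grip_force: 0.0
time_s: 7.3
ee_pos: [0.5031, 0.124, 0.1639]
tcp_rot: [180.0, 0.0, 82.0]
ft_force: [-0.2, 0.1, 0.7]
finger_gap: -0.0001
grip_force: 0.0
time_s: 7.55
ee_pos: [0.5031, 0.124, 0.163]
tcp_rot: [180.0, -0.0, 82.0]
ft_force: [-1.0, -0.1, 2.7]
finger_gap: 0.0001
grip_force: 1.8
```

```bash
python3 -m pendant '{"delta_pos":[[0,0,1.2],[0,0,0]],"roll":[0,0]}' 0;python3 -m pendant '{"delta_pos":[[-2,0,0],[0,0,0]],"roll":[0,0]}' 0;python3 -m pendant '{"delta_pos":[[-1.5,0,0],[0,0,0]],"roll":[0,0]}' 0;python3 -m pendant '{"delta_pos":[[-1.5,0,0],[0,0,0]],"roll":[0,0]}' 0
```

```text
time_s: 7.8
ee_pos: [0.5031, 0.124, 0.1617]
tcp_rot: [180.0, -0.0, 82.0]
ft_force: [-0.4, -0.1, 5.5]
finger_gap: 0.0
grip_force: 2.3
time_s: 8.05
ee_pos: [0.503, 0.122, 0.1618]
tcp_rot: [180.0, -0.0, 82.0]
ft_force: [-0.1, 1.0, 4.5]
finger_gap: -0.0001
grip_force: 2.3
time_s: 8.3
ee_pos: [0.5027, 0.1204, 0.1618]
tcp_rot: [180.0, -0.0, 82.0]
ft_force: [1.4, 1.5, 3.5]
finger_gap: -0.0003
grip_force: 2.3
time_s: 8.55
ee_pos: [0.5024, 0.119, 0.1617]
tcp_rot: [180.0, -0.0, 82.0]
ft_force: [0.6, 1.5, 5.4]
finger_gap: 0.0003
grip_force: 2.4
```

```bash
for i in 1 ; do python3 -m pendant '{"delta_pos":[[-1,0,0],[0,0,0]],"roll":[0,0]}' 0|sed -n '2p;4p';python3 -m pendant '{"delta_pos":[[-1,0,0],[0,0,0]],"roll":[0,0]}' 0|sed -n '2p;4p';done
```

```text
ee_pos: [0.5023, 0.1182, 0.1617]
ft_force: [0.8, 2.5, 5.4]
ee_pos: [0.5022, 0.118, 0.1618]
ft_force: [0.5, 6.3, 4.5]
```

Forward contact with the teeth came at about 5 mm of advance, at 6 N. I keep this light push and sink in small steps.

```bash
python3 -m pendant '{"delta_pos":[[0,0,0.8],[0,0,0]],"roll":[0,0]}' 0|sed -n '2p;4p';python3 -m pendant '{"delta_pos":[[0,0,0.8],[0,0,0]],"roll":[0,0]}' 0|sed -n '2p;4p';python3 -m pendant '{"delta_pos":[[0,0,0.8],[0,0,0]],"roll":[0,0]}' 0|sed -n '2p;4p'
```

```text
ee_pos: [0.5022, 0.1181, 0.161]
ft_force: [0.3, 5.9, 6.2]
ee_pos: [0.5022, 0.1181, 0.1603]
ft_force: [-0.0, 5.5, 7.2]
ee_pos: [0.5023, 0.1181, 0.1595]
ft_force: [0.5, 5.7, 6.9]
```

```bash
python3 -m pendant '{"delta_pos":[[0,0,0.8],[0,0,0]],"roll":[0,0]}' 0|sed -n '2p;4p';python3 -m pendant '{"delta_pos":[[0,0,0.8],[0,0,0]],"roll":[0,0]}' 0|sed -n '2p;4p'
```

```text
ee_pos: [0.5022, 0.1181, 0.1588]
ft_force: [0.3, 5.8, 8.4]
ee_pos: [0.5022, 0.1181, 0.158]
ft_force: [-0.2, 4.5, 8.3]
```

```bash
python3 -m pendant '{"delta_pos":[[0,0,0.8],[0,0,0]],"roll":[0,0]}' 0|sed -n '2p;4p'
```

```text
ee_pos: [0.5023, 0.118, 0.1572]
ft_force: [0.2, 5.5, 8.0]
```

```bash
python3 -m pendant '{"delta_pos":[[0,0,0.8],[0,0,0]],"roll":[0,0]}' 0|sed -n '2p;4p';python3 -m pendant '{"delta_pos":[[0,0,0.8],[0,0,0]],"roll":[0,0]}' 0|sed -n '2p;4p'
```

```text
ee_pos: [0.5022, 0.1173, 0.1564]
ft_force: [-0.7, 2.3, 9.4]
ee_pos: [0.5023, 0.1173, 0.1557]
ft_force: [-1.0, 2.1, 10.2]
```

```bash
python3 -m pendant '{"delta_pos":[[0,0,0.8],[0,0,0]],"roll":[0,0]}' 0|sed -n '2p;4p'
```

```text
ee_pos: [0.5023, 0.1173, 0.1549]
ft_force: [-0.6, 3.3, 10.0]
```

The board slipped under the teeth at TCP z≈0.1564. I back off to mid-slot and slide forward.

```bash
python3 -m pendant '{"delta_pos":[[0,0,-0.6],[-1,0,0],[0,0,0]],"roll":[0,0,0]}' 0|sed -n '2p;4p';python3 -m pendant '{"delta_pos":[[-1.5,0,0],[0,0,0]],"roll":[0,0]}' 0|sed -n '2p;4p';python3 -m pendant '{"delta_pos":[[-1.5,0,0],[0,0,0]],"roll":[0,0]}' 0|sed -n '2p;4p'
```

```text
ee_pos: [0.5022, 0.1162, 0.1555]
ft_force: [0.3, 1.6, 10.4]
ee_pos: [0.5021, 0.1146, 0.1556]
ft_force: [-0.2, 1.1, 10.8]
ee_pos: [0.5019, 0.1131, 0.1556]
ft_force: [0.6, 1.8, 9.5]
```

```bash
python3 -m pendant '{"delta_pos":[[-2,0,0],[-2,0,0],[-2,0,0],[-2,0,0],[-2,0,0]],"roll":[0,0,0,0,0]}' 0|sed -n '2p;4p';python3 -m pendant '{"delta_pos":[[-2,0,0],[-2,0,0],[-2,0,0],[-2,0,0],[-2,0,0]],"roll":[0,0,0,0,0]}' 0|sed -n '2p;4p'
```

```text
ee_pos: [0.5006, 0.1034, 0.1556]
ft_force: [0.2, 2.8, 10.1]
ee_pos: [0.4992, 0.0935, 0.1556]
ft_force: [-0.1, 3.8, 9.8]
```

```bash
python3 - <<'E'
from h import *
snap("wrist","w4.png");snap("side","s4.png")
im=cv2.imread("pics/s4.png")[220:370,240:400]; w=cv2.imread("pics/w4.png")[150:400,180:460]
cv2.imwrite("pics/c4.png",np.hstack([cv2.resize(im,(400,375),interpolation=2),cv2.resize(w,(400,375))]))
E
```

```text
(no output)
```

View pics/c4.png

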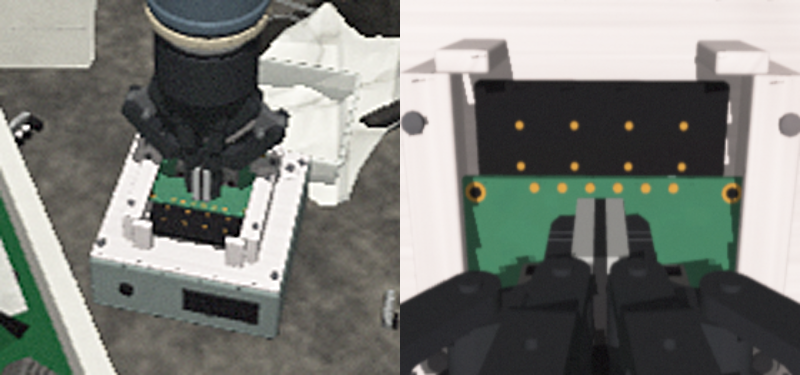

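The board has moved about 30 mm out under the keepers, square to the rails, and the black plate shows behind it. I go on.

```bash
python3 -m pendant '{"delta_pos":[[-2.5,0,0],[-2.5,0,0],[-2.5,0,0],[-2.5,0,0],[-2.5,0,0]],"roll":[0,0,0,0,0]}' 0|sed -n '2p;4p';python3 -m pendant '{"delta_pos":[[-2.5,0,0],[-2.5,0,0],[-2.5,0,0],[-2.5,0,0]],"roll":[0,0,0,0]}' 0|sed -n '2p;4p'
```

```text
ee_pos: [0.4974, 0.081, 0.1556]
ft_force: [-0.0, 3.0, 10.0]
ee_pos: [0.496, 0.0711, 0.1555]
ft_force: [-0.3, 2.7, 11.1]
```

```bash
python3 -m pendant '{"delta_pos":[[-2,0,0.4],[-2,0,0],[-2,0,0],[-2,0,0]],"roll":[0,0,0,0]}' 0|sed -n '2p;4p';python3 -m pendant '{"delta_pos":[[-2,0,0],[-2,0,0],[-2,0,0],[-2,0,0]],"roll":[0,0,0,0]}' 0|sed -n '2p;4p'
```

```text
ee_pos: [0.4951, 0.0634, 0.1553]
ft_force: [0.2, 3.5, 12.5]
ee_pos: [0.4934, 0.055, 0.1549]
ft_force: [1.2, 3.2, 11.0]
```

```bash
python3 -m pendant '{"delta_pos":[[-2,0,0],[-2,0,0],[-2,0,0],[-2,0,0]],"roll":[0,0,0,0]}' 0|sed -n '2p;4p';python3 -m pendant '{"delta_pos":[[-2,0,-1],[-2,0,0],[-2,0,0],[-2,0,0]],"roll":[0,0,0,0]}' 0|sed -n '2p;4p'
```

```text
ee_pos: [0.4924, 0.0472, 0.1548]
ft_force: [1.0, 2.5, 7.5]
ee_pos: [0.491, 0.0391, 0.1555]
ft_force: [-0.7, -0.0, -0.5]
```

```bash
python3 -m pendant '{"delta_pos":[[-2.5,0,-2],[-2.5,0,0],[-2.5,0,0],[-2.5,0,0],[-2.5,0,0],[-2.5,0,0],[-2.5,0,0],[-2.5,0,0],[0,0,0]],"roll":[0,0,0,0,0,0,0,0,0]}' 0|sed -n '2p;4p'; python3 - <<'E'
from h import *
snap("top","t5.png");snap("side","s5.png")
im=cv2.imread("pics/s5.png")[220:370,240:400]; w=cv2.imread("pics/t5.png")[180:330,160:340]
cv2.imwrite("pics/c5.png",np.hstack([cv2.resize(im,(400,375),interpolation=2),cv2.resize(w,(400,375))]))
E
```

```text
ee_pos: [0.4884, 0.0192, 0.1577]
ft_force: [0.0, 0.5, -0.3]
```

View pics/c5.png

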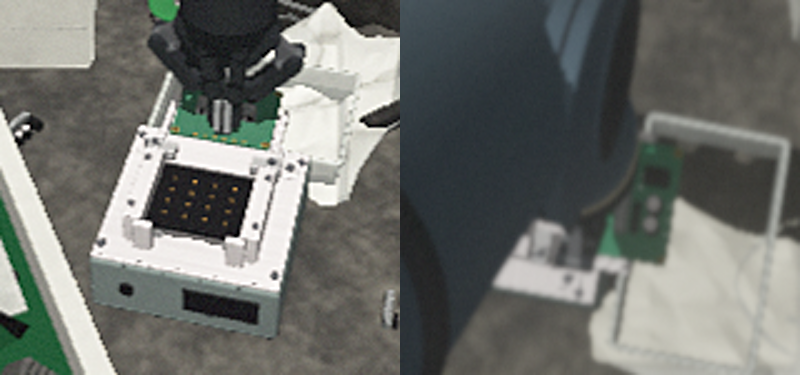

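The board overhangs the tub and lies within its walls, and the nest is empty. I push it off the end.

```bash
python3 -m pendant '{"delta_pos":[[-3,0,0],[-3,0,0],[-3,0,0],[-3,0,0],[-3,0,0],[-3,0,0],[0,0,0]],"roll":[0,0,0,0,0,0,0]}' 0|sed -n '2p;4p'; python3 -m pendant '{"delta_pos":[[-3,0,0],[-3,0,0],[-3,0,0],[-3,0,0],[-3,0,0],[-3,0,0],[0,0,0]],"roll":[0,0,0,0,0,0,0]}' 0; python3 - <<'E'
from h import *
snap("top","t6.png");snap("side","s6.png")
im=cv2.imread("pics/s6.png")[220:370,240:400]; w=cv2.imread("pics/t6.png")[180:330,160:340]
cv2.imwrite("pics/c6.png",np.hstack([cv2.resize(im,(400,375),interpolation=2),cv2.resize(w,(400,375))]))
E
```

```text
ee_pos: [0.4859, 0.0014, 0.1577]
ft_force: [0.2, -0.7, 0.7]
time_s: 19.62
ee_pos: [0.4834, -0.0168, 0.1577]
tcp_rot: [180.0, 0.0, 82.0]
ft_force: [-0.8, -1.9, 1.1]
finger_gap: 0.0001
grip_force: 1.2
```

View pics/c6.png

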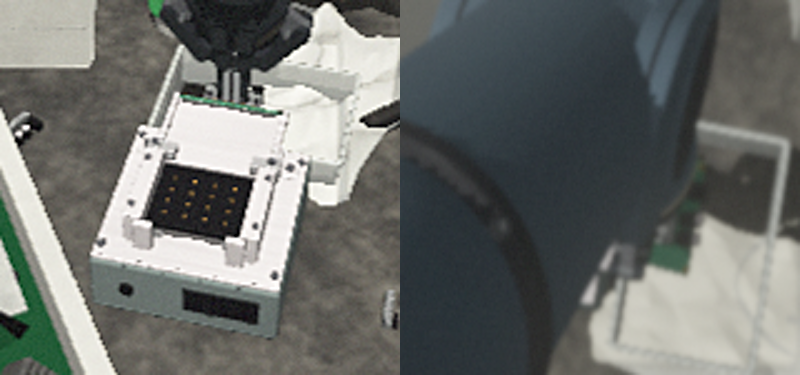

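The board has tipped off, its rear edge lightly caught between the deck end and the fingers. Easing forward should free it.

```bash
python3 -m pendant '{"delta_pos":[[-3,0,0],[-3,0,0],[-3,0,0],[-3,0,0],[0,0,0]],"roll":[0,0,0,0,0]}' 0|sed -n '2p;4p';  python3 -m pendant '{"delta_pos":[[0,0,-5],[0,0,-15],[0,0,-25],[0,0,-30],[0,0,-30],[0,0,-30],[0,0,0]],"roll":[0,0,0,0,0,0,0]}' 0|sed -n '2p;4p';python3 -m pendant '{"delta_pos":[[50,0,0],[50,0,0],[40,0,0],[0,0,0]],"roll":[0,0,0,0]}' 0|sed -n '2p;4p'; python3 - <<'E'
from h import *
snap("wrist","w7.png");snap("side","s7.png")
im=cv2.imread("pics/s7.png")[220:370,240:400]; w=cv2.imread("pics/w7.png")
cv2.imwrite("pics/c7.png",np.hstack([cv2.resize(im,(400,375),interpolation=2),cv2.resize(w,(400,375))]))
E
```

```text
ee_pos: [0.4817, -0.0281, 0.1577]
ft_force: [-0.6, -1.1, 1.1]
ee_pos: [0.4826, -0.028, 0.2948]
ft_force: [0.5, 0.9, -0.2]
ee_pos: [0.5009, 0.1144, 0.2916]
ft_force: [-0.6, -0.0, 0.0]
```

View pics/c7.png

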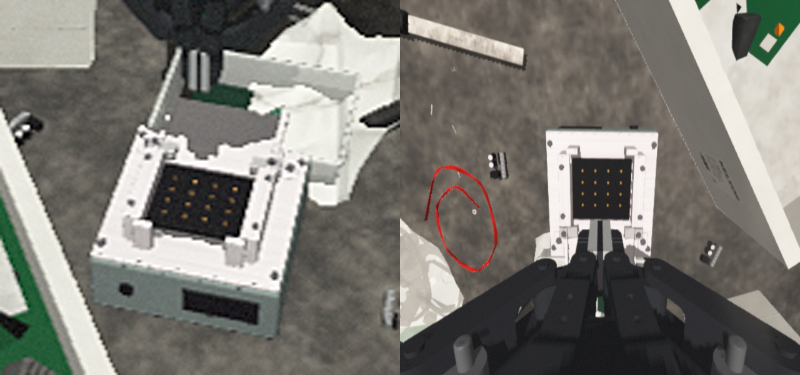

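The nest is empty and green shows inside the tub. I swing the arm clear for a final check.

```bash
python3 -m pendant '{"delta_pos":[[40,0,0],[40,0,0],[40,0,0],[40,0,0],[40,0,0],[40,0,0],[40,0,0],[0,0,0]],"roll":[0,0,0,0,0,0,0,0]}' 0|sed -n '1,2p;4p'; python3 - <<'E'
from h import *
snap("top","t8.png");snap("side","s8.png")
a=cv2.imread("pics/top0.png")[180:345,170:350]; b=cv2.imread("pics/t8.png")[180:345,170:350]
cv2.imwrite("pics/c8.png",np.hstack([cv2.resize(x,(400,367),interpolation=2) for x in(a,b)]))
print(nets.spot_point("side","board")[:3])
E
```

```text
time_s: 22.82
ee_pos: [0.5396, 0.39, 0.2915]
ft_force: [0.1, -0.5, -0.6]
[{'position': [263.4, 335.6], 'score': 0.79}, {'position': [345.5, 393.7], 'score': 0.49}]
```

View pics/c8.png

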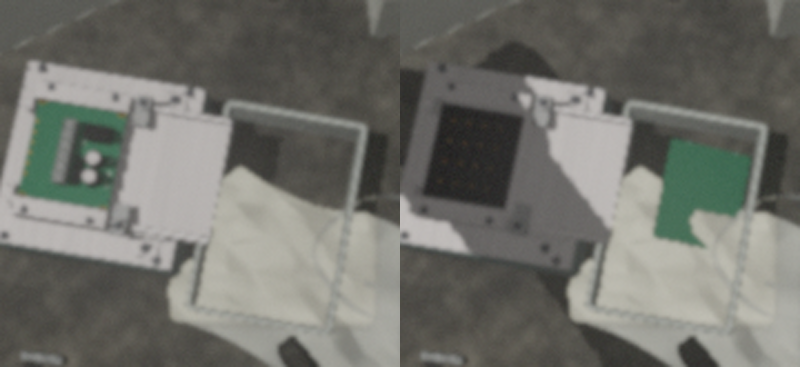

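The board lies inside the tub, and the tub has not moved.

```bash
python3 -c "
from h import *
print(bot.job_done())"
```

```text
the job is handed in; nothing more can be done
None
```

I pressed the failed board down about 7 mm, slid it out under the keepers and pushed it off the deck into the tub, where it lies upside down; wrist-force readings stayed under about 13 N, the tub has not moved, and the job was handed in at about 23 s.

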